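# Stop the label rewinder and hold a keyed spindle home in its hub

### The arm

A 6-joint arm with a two-finger parallel gripper is mounted at the origin on the work surface. World frame = base frame: x ahead of the robot, y to its left, z up, the work surface at z = 0. Lengths are in m, angles in rad, forces in N, time in s.
With the tool pointing down it reaches from about 0.425 to 0.95 m from the base axis. Payload 3.5 kg.
Tool frame: the origin (TCP) lies midway between the tips of the shut fingers; the grasp point (between the pads) lies 19 mm behind it; z points along the fingers, y is the line along which they close (so a half turn about z gives the same grasp; the last joint's range is limited). The gripper opens to 85 mm and grips with 20 to 120 N. Pads are 22 mm wide; open, the fingers measure 114 mm over their backs; the gripper's body (76 mm by 85 mm) begins 54 mm behind the grasp point. The pads swing forward as they close: fully open they stand 13 mm farther back than shut.
Start: joints at [1.016, 0.286, 1.577, -0, 1.279, -0.15], TCP at [0.266, 0.62, 0.231] pointing down, gripper open.
Joint ranges: [-2.77, 2.77], [-0.9, 2.22], [0.21, 2.48], [-1.53, 4.67], [0.24, 2.81], [-2.84, 2.84]. Speed limits (rad/s): [2.79, 2.79, 3.14, 3.14, 3.14, 3.14].

### API

Orientations are given as a unit quaternion [x, y, z, w].
In Python, from plant import ctrl, cams, order gives the robot as it stands.
- The arm moves only by the tool move_arm, never from a script. Its argument "plan" is one flat list of numbers, 7 for each row, row after row: the shift along the world's x, y, z in mm, then the turn, a rotation vector about the world's x, y, z in degrees, then the finger opening in mm, from 0 to 85.4. A call has 1 to 12 rows; each row shifts and turns the commanded pose from where the row before left it; what a row does not reach is not made up. A row lasts 1/10 s, in which the tool goes at most 50 mm and 8.59 degrees, less where a joint would pass 70% of its speed; a pose out of reach is approached as far as the arm can. A call is refused whole if a number of a shift passes 50 or a number of a turn 8.59, either way. A call with a gripper value outside its range is refused whole. The fingers move at their own pace and stop on an object; "newtons" is the grip in N (left out, the last holds). Time passes only in rows, so rows that do not move let the fingers close. It gives the time, the measured TCP pose, the force, the opening and the grip force at its end, in the units of the state.
- ctrl.get_state(): the state, without advancing time (a new reading comes with each control period).
- cams.read_camera(name): name is "scene" or "top" or "wrist"; returns a dict with "color" (480x640x3 uint8, red, green, blue), "fov_y" (degrees; the focal length in pixels is half the picture's height over the tangent of half this angle, whatever the lens; pixels are square), "cx", "cy" (the principal point, pixels), "origin" and "orientation" of the camera in the world; the wrist camera has in their place "T_tool_cam" (4x4, takes a point from camera to tool coordinates, whose origin is the TCP and whose axes are the flange's). Camera axes: x right, y up, looking along -z (the intrinsics and any distortion apply to the point x, -y, -z); pixel columns grow to the right and rows downward; lengths in m; the calibration is good to about 2 mm. The wrist camera is an equidistant fisheye: a pixel r from the principal point sees the ray r / f radians off the axis. A picture is of the moment at which its call begins: read the wrist's pose just before it. There is no depth.
- order.sign_off(): hands the job in; it is judged then, once.
The state is a dict: "time": time; "qpos": joint angles; "dq": joint speeds; "joint_efforts": joint torques, N m; "eef_pos": TCP position; "tcp_rot": TCP orientation; "contact_force": force on the tool from outside, world axes, zero at the start; "wrist_torque": the same for the moment, N m; "opening": opening from 0.0 (shut) to 1.0 (fully open); "finger_force": force on a finger pad.
Only numpy, scipy, OpenCV 4.12 (cv2) and the standard library are available. Lean on these libraries where they do the work, as an engineer would, in place of code of your own. Each camera call takes 0.05 s, during which the arm holds its last target. There are 200 camera calls.

### The job

On the label rewinder's front ledge, press the left button fully and let it come up (stop), then do the same with the right button (turntable lock), as seen from the robot, leaving the middle one (start) alone. Then take the keyed spindle by its black head out of the wooden block, put it in the hub on the turntable, turning it until its key slips into the hub's slot, and push it down against the ejector spring until its flange sits on the hub. Finish while still gripping the spindle and pressing it fully home (do not let go: a workmate will tighten the set screw), keep it roughly upright all the way, and leave the other things on the bench where they are.

Things in the scene. Friction and masses are not known exactly. Their poses are not given: they have to be found in the camera images.
- rewinder: Label rewinder, grey machine fixed to the bench, 340 x 260 mm, yaw varies. Origin: bench height, on the turntable's vertical axis; x points away from the robot at yaw 0. Housing 70 mm tall, x = -100 to 110 mm; towards the robot a ledge 40 mm tall, x = -180 to -100, with three equal grey buttons in a row at x = -140; behind, to x = 160, a motor box 85 mm tall.
- button_left_top (a point): Centre of the top of the left button (rewinder y = +55 mm), 58 mm above the bench. Cap 28 mm across, pressed straight down, in a 44 mm housing whose top is 6 mm below the cap's; 55 mm between neighbouring buttons.
- button_mid_top (a point): Centre of the top of the middle button (rewinder y = 0), same size. Not to be pressed.
- button_right_top (a point): Centre of the top of the right button (rewinder y = -55 mm), same size.
- button_left (a joint): Travel of the left button in m: 0 up, 0.006 fully down; a spring brings it back up. About 1.2 N to start it, 4 N fully down.
- button_mid (a joint): Travel of the middle button, same as the left one.
- button_right (a joint): Travel of the right button, same as the left one.
- hub: Aluminium turntable disc, 170 mm across, 8 mm thick, on the rewinder, with a steel hub collar 54 mm across in the middle; it does not turn, its yaw varies. Origin: centre of the disc's underside, 70 mm above the bench; z up; x points to the key slot's side. In the collar an upright round bore 22 mm across, open at the top.
- hub_mouth (a point): Centre of the bore's mouth on the collar's top face, 52 mm above hub's origin, 122 mm above the bench.
- hub_slot (a point): The key slot at the collar's top face: this point is 14 mm from the bore's axis along hub's +x. The slot is 10 mm wide, reaches 17.5 mm from the axis, and runs down the full height of the collar from its top. A small steel tab on the collar's outside, reaching 37 mm from the axis, marks its side.
- ejector (a joint): Travel in m of the spring ejector plate (19 mm across) in the bottom of the bore: 0 free, its top 35 mm below the mouth; grows as it is pushed down, 0.007 when the spindle is home, stop at 0.0085. The spring gives 4 N at first, 9 N with the spindle home, and lifts the spindle again if it is let go.
- spindle: Keyed spindle, 0.15 to 0.3 kg, 95 mm tall, upright in the wooden block. Origin: centre of its lower tip; z up its axis; x to the key's side, within 70 degrees of pointing away from the robot. Aluminium shank 20 mm across, z = 0 to 42 mm, tip chamfered; flange 44 mm across, z = 42 to 47; neck 20 mm across to z = 55. Home in the hub, flange on the collar, its tip is 10 mm above hub's origin.
- spindle_head (a point): Centre of the spindle's black head, 75 mm above its tip. Head 30 mm along the spindle's x, 24 mm along y, 40 mm tall (z = 55 to 95): grip the two flat sides that face y and -y.
- spindle_key (a point): Lower end of the spindle's steel key, 12 mm above the tip and 12 mm from the axis along +x. Key 7 mm wide, reaching 15.5 mm from the axis, from z = 12 mm up to the flange; the plain round 12 mm below it enter the bore at any angle. A small tab on the flange, reaching 32 mm from the axis, shows the key's side from above.
- block: Wooden block, fixed to the bench, 90 x 90 x 60 mm, in which the spindle stands in a 33 mm wide hole 50 mm deep, hung on its flange. Origin: centre of its underside.
- label_roll: Bystander, to be left where it is: label roll, white ring 112 mm across, 50 mm tall; origin at the centre of its underside.
- tape_roll: Bystander, to be left where it is: clear tape roll, ring 100 mm across, 48 mm tall; origin at the centre of its underside.
- core: Bystander, to be left where it is: empty cardboard core, ring 84 mm across, 60 mm tall; origin at the centre of its underside.
- carton: Bystander, to be left where it is: small carton 120 x 90 x 50 mm; origin at the centre of its underside.
- marker: Bystander, to be left where it is: black marker pen 110 mm long, 16 mm thick; origin at the centre of its underside.
- dispenser: Bystander, to be left where it is: small tape dispenser, 150 x 50 mm, about 96 mm tall; origin at the centre of its underside.
- pad: Bystander, to be left where it is: paper pad 100 x 80 x 12 mm; origin at the centre of its underside.
There are look-alikes about, which are no part of the job. Leave any pink look-alike of the block alone. Of the things that look like the spindle, the larger one is meant.

How it is judged:
On the way, in this order (a step that is already met when the one before it is completed fails the run):
1. the left button is pressed down, the right one being up (value of joint button_left above 0.004 m and value of joint button_right below 0.002 m), for 0.05 s.
2. then the left button is up and the right button is pressed down (value of joint button_right above 0.004 m and value of joint button_left below 0.002 m), for 0.05 s.
3. both buttons up again, the spindle, held by the fingers, is lifted out of the block (value of joint each of button_left, button_right below 0.002 m and z of spindle in the frame of block above 0.065 m and contact force between the fingers and spindle above 2 N), for 0.1 s.
4. the key is in the hub's slot: the tip is at least 18 mm down the bore (z of spindle in the frame of hub below 0.034 m and horizontal distance between spindle and hub_mouth below 0.004 m and angle between the x axis of spindle and the x axis of hub, either way round below 0.3 rad), for 0.05 s.
At the end, for the whole second after the job is handed in: The spindle is held in the fingers (over 3 N) and pressed home in the hub against its spring: flange within 2.5 mm of the hub's top, axis within 3 mm and 0.08 rad of the hub's, key in the slot, spindle bearing on the hub with over 4 N; all three buttons up (z of spindle in the frame of hub below 0.0125 m and horizontal distance between spindle and hub_mouth below 0.003 m and angle between the z axis of spindle and the z axis of hub, either way round below 0.08 rad and angle between the x axis of spindle and the x axis of hub, either way round below 0.3 rad and contact force between spindle and hub above 4 N and contact force between the fingers and spindle above 3 N and value of joint each of button_left, button_mid, button_right below 0.002 m); the arm keeps its last pose, push and grip.
It fails at once if the middle button is pressed (over 2.5 mm) (value of joint button_mid above 0.0025 m).
It fails at once if the spindle is tipped over (more than 0.6 rad) (angle between spindle's own z axis and vertical above 0.6 rad).
It fails at once if a bystander is moved by more than 30 mm (distance of any of label_roll, tape_roll, core, carton, marker, dispenser, pad from where it was at the start of the episode above 0.03 m).
It also fails if it takes over 61 s, if anything falls off the work surface, if the arm or the gripper's body presses on something with over 40 N, if the wrist force passes 120 N, or if a joint passes its speed limit or range.

## Working session

There is one attempt and no reset: what is moved stays moved. The work goes in short steps, Python scripts to look and compute and a tool call to move; the robot and the scene stay as the last step left them, time stands still between calls to the robot, and variables do not carry over. Pictures are saved under pics/ and viewed, at most 10 in all, crops included, and the job is handed in when it is done.

Besides the shell and the picture viewer there is one more tool, called by a JSON object that holds its "name" and its "arguments". move_arm: Moves the arm, as the interface text tells. Its arguments: {"type":"object","properties":{"plan":{"type":"array","items":{"type":"number"}},"newtons":{"type":"number"}},"required":["plan"]}

```bash
ls; mkdir -p pics
cat > h.py <<'E'
import numpy as np, cv2
from scipy.spatial.transform import Rotation as R
from plant import ctrl, cams, order
def snap(name, f):
    s=ctrl.get_state(); d=cams.read_camera(name); d['st']=s
    cv2.imwrite(f'pics/{f}.png', d['color'][:,:,::-1])
    if name=='wrist':
        T=np.eye(4);T[:3,:3]=R.from_quat(s['tcp_rot']).as_matrix();T[:3,3]=s['eef_pos']
        d['T']=T@np.array(d['T_tool_cam'])
    else:
        T=np.eye(4);T[:3,:3]=R.from_quat(d['orientation']).as_matrix();T[:3,3]=d['origin'];d['T']=T
    np.savez(f'pics/{f}.npz',T=d['T'],fov=d['fov_y'],c=[d['cx'],d['cy']],wrist=name=='wrist',color=d['color'])
    return d
def load(f): return np.load(f'pics/{f}.npz')
def ray(z,u,v):
    f=240/np.tan(np.radians(float(z['fov']))/2); x=(u-z['c'][0]);y=(v-z['c'][1])
    if z['wrist']:
        r=np.hypot(x,y)+1e-9;t=r/f;d=np.array([np.sin(t)*x/r,-np.sin(t)*y/r,-np.cos(t)])
    else: d=np.array([x/f,-y/f,-1.])
    return z['T'][:3,3], z['T'][:3,:3]@d
def at(z,u,v,h):
    o,d=ray(z,u,v); return np.round(o+d*(h-o[2])/d[2],4)
def proj(z,p):
    f=240/np.tan(np.radians(float(z['fov']))/2)
    q=z['T'][:3,:3].T@(np.array(p)-z['T'][:3,3]);a=np.array([q[0],-q[1]]);w=-q[2]
    if z['wrist']:
        r=np.linalg.norm(a);return z['c']+a/r*f*np.arctan2(r,w)
    return z['c']+f*a/w
E
python3 - <<'E'
from h import *
for n in('scene','top'):
    d=snap(n,n); print(n,d['fov_y'],d['cx'],d['cy'],d['T'].round(3).tolist(),[k for k in d])
print(ctrl.get_state())
E
```

```text
pics
scene 47.965140281224855 325.39582384461306 240.982178878478 [[0.752, -0.448, 0.483, 1.146], [0.659, 0.503, -0.559, -0.669], [0.007, 0.739, 0.674, 0.927], [0.0, 0.0, 0.0, 1.0]] ['color', 'fov_y', 'cx', 'cy', 'origin', 'orientation', 'st', 'T']
top 52.36583664353145 318.1901162663749 241.72663150154713 [[0.0, 0.995, -0.104, 0.398], [-1.0, 0.001, 0.013, 0.025], [0.013, 0.104, 0.995, 1.479], [0.0, 0.0, 0.0, 1.0]] ['color', 'fov_y', 'cx', 'cy', 'origin', 'orientation', 'st', 'T']
{'time': 0.1, 'qpos': array([ 1.01596922e+00,  2.87137606e-01,  1.57802996e+00,  7.48941675e-07,
        1.27861515e+00, -1.49986972e-01]), 'dq': array([-0.00085555, -0.00282778, -0.00289378, -0.0001195 ,  0.00118425,
       -0.00062576]), 'joint_efforts': array([-3.42346666e-04, -4.07295370e+01, -2.93698937e+01, -1.61433354e-04,
        3.38268030e-03,  6.36092267e-06]), 'eef_pos': array([0.26550992, 0.61993854, 0.23004549]), 'tcp_rot': array([ 2.01040560e-01,  9.79582306e-01, -1.02761488e-03, -3.78296232e-04]), 'contact_force': array([-0.63155097, -0.33898951,  0.13957979]), 'wrist_torque': array([ 0.05246935,  0.04759587, -0.08657055]), 'finger_force': 0.0, 'opening': 1.0017262654411867}
```

View pics/top.png

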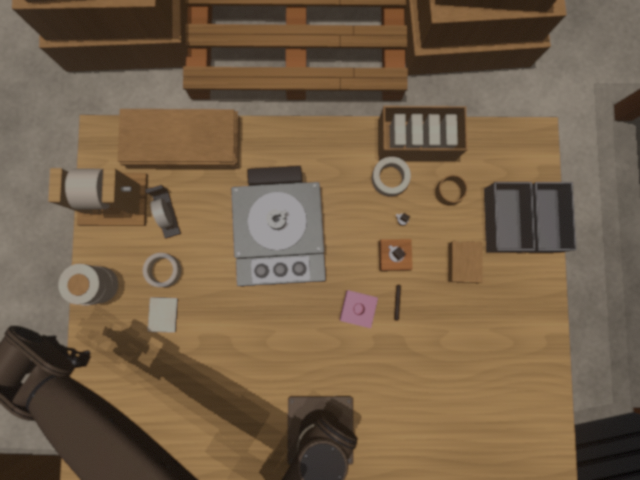

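View pics/scene.png

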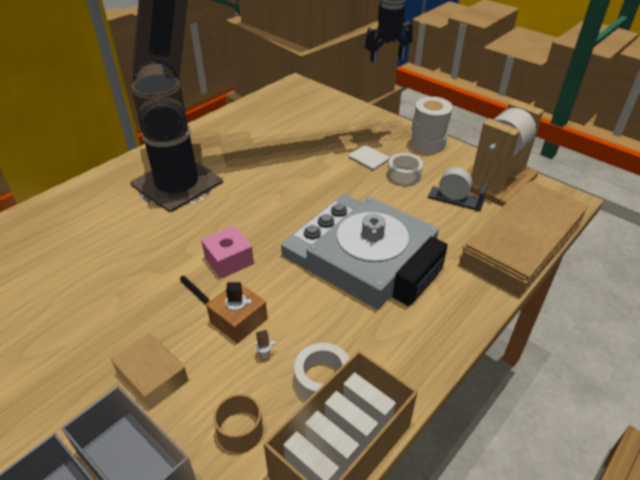

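Top view: the rewinder is at about (278,230), with buttons at (261,270), (281,269) and (299,268) and the hub at (277,219). There are two spindle candidates. One stands in the brown wooden block at (397,255); the other is smaller and loose at (402,218). The larger one in the wooden block fits the description. The pink block at (359,309) is a look-alike to leave alone.

Run:
```python
from h import *
t=load('top')
for n,u,v,h in[('L',261,270,.058),('M',281,269,.058),('R',299,268,.058),('hub',277,220,.122),('spin',397,254,.105),('small',402,218,.04),('block',396,254,.06),('roll',391,176,.05),('marker',397,302,.01)]: print(n,at(t,u,v,h))
c=t['color']; a=cv2.resize(c[200:290,360:440],None,fx=5,fy=5,interpolation=cv2.INTER_CUBIC)
b=cv2.resize(c[175:290,225:330],(411,450),interpolation=cv2.INTER_CUBIC)
cv2.imwrite('pics/crop1.png',np.hstack([a,b[:,:390]])[:,:,::-1])
```

```text
L [0.4628 0.1731 0.058 ]
M [0.4657 0.1151 0.058 ]
R [0.4687 0.0628 0.058 ]
hub [0.6    0.1233 0.122 ]
spin [ 0.5061 -0.2153  0.105 ]
small [ 0.619  -0.2435  0.04  ]
block [ 0.5096 -0.2203  0.06  ]
roll [ 0.7443 -0.2109  0.05  ]
marker [ 0.3695 -0.2295  0.01  ]
```

View pics/crop1.png

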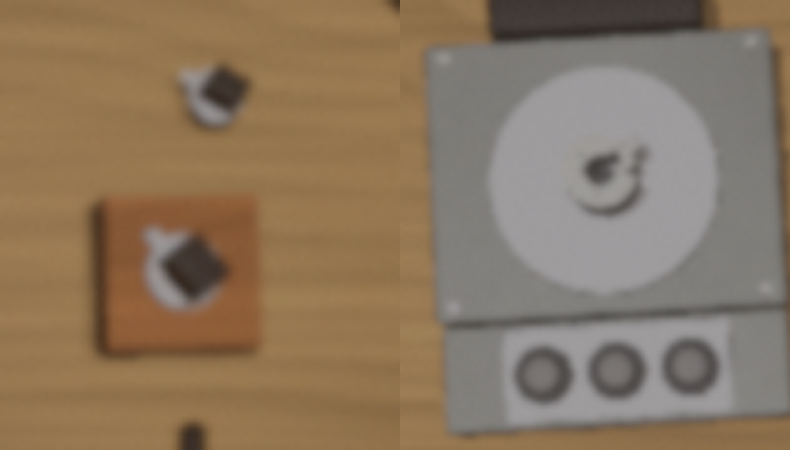

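The crop confirms it: the larger spindle stands in the brown block at about (397,255), with its tab pointing up and left (yaw about +45°). The hub's slot tab points up and right (yaw about −50°). I'll set out for the left button.

{"name": "move_arm", "arguments": {"plan": [20,-45,-7,0,0,-8.5,0,20,-45,-7,0,0,-8.5,0,20,-45,-7,0,0,-8.5,0,20,-45,-7,0,0,-8.5,0,20,-45,-7,0,0,-8.5,0,20,-45,-7,0,0,-8.5,0,20,-45,-7,0,0,-8.5,0,20,-45,-7,0,0,-8.5,0,20,-45,-7,0,0,-8.5,0,17,-42,-7,0,0,-8.5,0,0,0,0,0,0,0,0,0,0,0,0,0,0,0], "newtons": 40}}

```text
time: 1.3
eef_pos: [0.4627, 0.1725, 0.1608]
tcp_rot: [0.811, 0.586, -0.0, -0.001]
contact_force: [-0.1, -0.4, 0.7]
opening: -0.001
finger_force: 0.0
```

Run:
```python
from h import *
d=snap('wrist','w1');s=d['st'];print(s['time'],s['eef_pos'],s['tcp_rot'],s['opening'],s['qpos'],d['fov_y'],d['T'].round(3).tolist())
z=load('w1')
print([proj(z,p) for p in ([.463,.173,.058],[.4657,.115,.058],[.4687,.063,.058],[.6,.123,.122])])
```

```text
1.3 [0.46268391 0.17252421 0.16077931] [ 8.10588764e-01  5.85615361e-01 -4.92104970e-04 -5.12033464e-04] -0.0009355498826361546 [ 1.50888496e-01 -4.53204035e-02  2.07640870e+00  5.14114218e-04
  1.11184789e+00  4.70178388e-01] 65.70646984690485 [[0.949, 0.297, 0.103, 0.488], [-0.314, 0.898, 0.307, 0.251], [-0.001, -0.323, 0.946, 0.303], [0.0, 0.0, 0.0, 1.0]]
[array([326.19675018, 236.93173977]), array([353.7059277 , 305.33907826]), array([374.88049091, 356.23762445]), array([559.78498957, 276.47729634])]
```

View pics/w1.png

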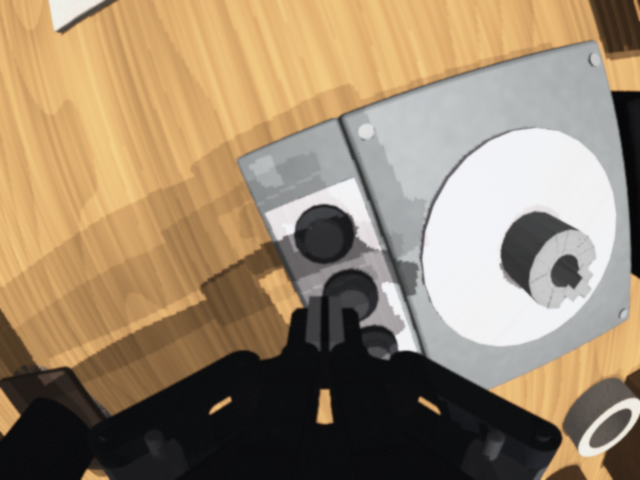

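The wrist view shows the left button at about (326,233), within 2 mm of the top-camera estimate. The hub mouth is near (567,272), with the slot on its lower-right side. Pressing the left button now.

{"name": "move_arm", "arguments": {"plan": [0,0,-40,0,0,0,0,0,0,-40,0,0,0,0,0,0,-18,0,0,0,0,0,0,-5,0,0,0,0,0,0,-4,0,0,0,0,0,0,-2,0,0,0,0,0,0,0,0,0,0,0,0,0,0,0,0,0,0]}}

```text
time: 2.15
eef_pos: [0.4605, 0.1747, 0.0557]
tcp_rot: [0.809, 0.588, -0.004, -0.002]
contact_force: [-14.0, -1.9, 20.3]
opening: 0.003
finger_force: 10.2
```

20 N with the cap only about 2 mm down means the fingers are touching something else. I'll back off and look.

Run:
```python
from h import *
snap('wrist','w2'); z=load('w1')
for u,v,h in [(340,118,.07),(420,355,.07),(240,158,.04),(325,230,.058),(567,272,.122)]: print(u,v,at(z,u,v,h))
d=snap('scene','s2'); c=d['color'][150:330,230:470]
w=load('w2')['color']
cv2.imwrite('pics/pr.png',np.hstack([cv2.resize(c,(480,360),interpolation=cv2.INTER_CUBIC),w[100:460,180:500]])[:,:,::-1])
```

```text
340 118 [0.4966 0.2477 0.07  ]
420 355 [0.5039 0.0602 0.07  ]
240 158 [0.4211 0.2436 0.04  ]
325 230 [0.4638 0.1781 0.058 ]
567 272 [0.6059 0.1241 0.122 ]
```

View pics/pr.png

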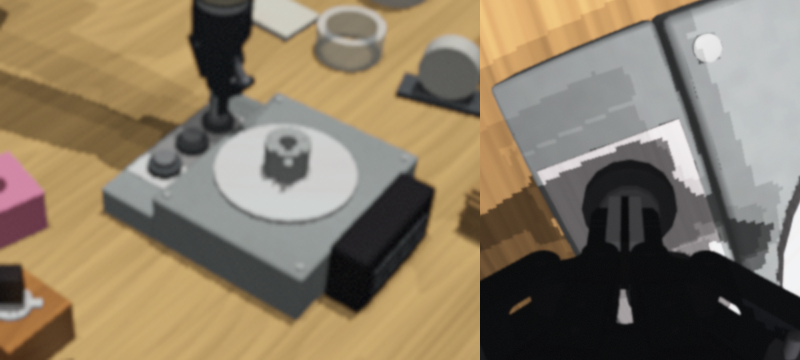

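Run:
```python
from h import *
s=ctrl.get_state(); print({k:np.round(v,3) for k,v in s.items()})
```

```text
{'time': np.float64(2.25), 'qpos': array([1.560e-01, 1.160e-01, 2.133e+00, 1.000e-03, 9.010e-01, 4.700e-01]), 'dq': array([-0.   , -0.002,  0.002, -0.001, -0.002,  0.001]), 'joint_efforts': array([-1.7320e+00, -2.0846e+01, -2.3651e+01, -1.1400e-01, -3.6340e+00,
        1.0000e-03]), 'eef_pos': array([0.46 , 0.175, 0.056]), 'tcp_rot': array([ 0.809,  0.588, -0.004, -0.002]), 'contact_force': array([-13.893,  -1.786,  20.624]), 'wrist_torque': array([-0.335,  2.512,  0.03 ]), 'finger_force': np.float64(10.138), 'opening': np.float64(0.001)}
```

The wrist torque puts the contact at the fingertips, on the cap. So the button is already at its stop, with the tips reaching about 4 mm lower than I assumed. I'll lift off and press the right button less deeply.

{"name": "move_arm", "arguments": {"plan": [0,0,20,0,0,0,0,0,0,20,0,0,0,0,2,-40,0,0,0,0,0,2,-40,0,0,0,0,0,1,-28,0,0,0,0,0,0,0,0,0,0,0,0,0,0,-24,0,0,0,0,0,0,-6,0,0,0,0,0,0,-5,0,0,0,0,0,0,-3,0,0,0,0,0,0,0,0,0,0,0]}}

```text
time: 3.35
eef_pos: [0.4676, 0.0665, 0.0559]
tcp_rot: [0.81, 0.587, -0.001, -0.001]
contact_force: [-5.3, 0.6, 9.8]
opening: -0.0
finger_force: 5.0
```

Run:
```python
from h import *
snap('scene','s3'); a=load('s2')['color'];b=load('s3')['color'];o=load('scene')['color']
cv2.imwrite('pics/pr3.png',np.hstack([cv2.resize(i[190:250,290:355],(260,240),interpolation=cv2.INTER_CUBIC) for i in (o,a,b)])[:,:,::-1])
```

```text
(no output)
```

View pics/pr3.png

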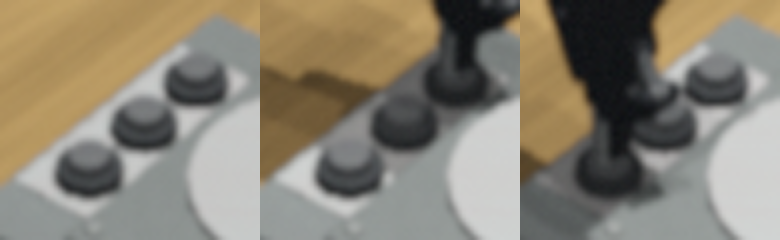

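Both pressed caps sit visibly flat, and each stopped at the same TCP height (55.8 mm), so both buttons went fully down. Next I go above the spindle.

{"name": "move_arm", "arguments": {"plan": [0,0,30,0,0,0,0,0,0,45,0,0,0,0,6,-40,12,0,0,-4,60,6,-40,12,0,0,-4,60,6,-40,12,0,0,-4,60,6,-40,12,0,0,-4,60,6,-40,12,0,0,-4,60,6,-40,12,0,0,-4,60,3,-40,3,0,0,-3,60,0,0,0,0,0,0,60,0,0,0,0,0,0,60,0,0,0,0,0,0,60]}}

```text
time: 4.6
eef_pos: [0.5068, -0.2132, 0.204]
tcp_rot: [0.924, 0.382, -0.0, -0.0]
contact_force: [-0.7, 0.7, -0.6]
opening: 0.704
finger_force: 0.0
```

Run:
```python
from h import *
d=snap('wrist','w4');s=d['st'];print(s['time'],s['eef_pos'],R.from_quat(s['tcp_rot']).as_matrix().round(3).tolist(),s['qpos'],s['opening'])
z=load('w4'); print(proj(z,[.506,-.216,.113]),proj(z,[.506,-.216,.065]), proj(z,s['eef_pos']))
```

```text
4.6 [ 0.50676266 -0.21322557  0.20401248] [[0.708, 0.706, -0.0], [0.706, -0.708, 0.001], [0.0, -0.001, -1.0]] [-5.83035113e-01  3.57529304e-02  1.91165302e+00  4.46698191e-04
  1.19498829e+00  2.04065289e-01] 0.703932517878076
[327.24852203 246.43519381] [326.82753591 225.82655032] [325.41250268 311.27742813]
```

View pics/w4.png

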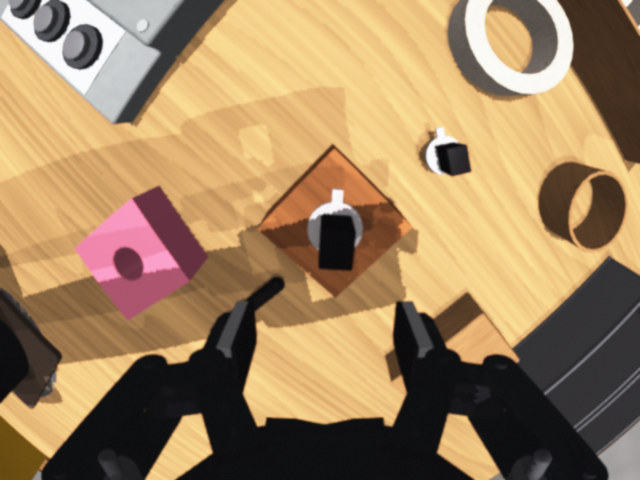

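The view shows the spindle's white flange at about (335,228), its tab at (337,195) and the black head at (337,245). The nearly aligned edges mean the grip yaw is already close.

Run:
```python
from h import *
z=load('w4'); c=z['color']; sub=np.zeros(c.shape[:2],bool); sub[180:285,295:380]=1
dark=(c.max(2)<40)&sub; 
n,l,st,ce=cv2.connectedComponentsWithStats(dark.astype(np.uint8)); 
k=1+np.argmax(st[1:,4]); print(st[k],ce[k])
m=(l==k)
ys=np.where(m.any(1))[0]
for y in range(ys[0],ys[-1]+1,5): xs=np.where(m[y])[0]; print(y,xs[0],xs[-1],end=' | ')
print()
lo=c.min(2).astype(int); w=(lo>90)&((c.max(2).astype(int)-lo)<30)&sub
ys=np.where(w.any(1))[0]
for y in ys[::3]: xs=np.where(w[y])[0]; print(y,xs[0],xs[-1],end=' | ')
# top-face corners: bottom edge is nearest-camera edge? project candidates
for yaw in(43,45,47):
  for ctr in([.506,-.216],[.507,-.221]):
    a=np.radians(yaw);X=np.array([np.cos(a),np.sin(a)]);Y=np.array([-X[1],X[0]]);C=np.array(ctr)
    P=[np.r_[C+sx*.015*X+sy*.012*Y,h] for h in(.113,) for sx in(1,-1) for sy in(1,-1)]
    print(yaw,ctr,[proj(z,p).round(0).tolist() for p in P],proj(z,np.r_[C,.065]).round(),proj(z,np.r_[C+.029*X,.065]).round(), proj(z,np.r_[C+.022*Y,.065]).round())
```

```text
[ 319  215   36   55 1745] [336.4217765  242.34441261]
215 324 328 | 220 322 351 | 225 321 352 | 230 321 354 | 235 321 354 | 240 321 353 | 245 320 353 | 250 320 353 | 255 320 352 | 260 319 352 | 265 319 351 | 
189 333 337 | 192 332 342 | 195 332 342 | 198 332 342 | 201 331 342 | 204 323 346 | 207 318 352 | 210 315 355 | 213 313 357 | 216 311 358 | 219 309 360 | 222 309 360 | 225 308 361 | 228 308 361 | 231 308 361 | 234 308 361 | 237 309 360 | 240 310 359 | 243 312 357 | 246 315 317 | 43 [0.506, -0.216] [[310.0, 224.0], [346.0, 226.0], [309.0, 267.0], [344.0, 268.0]] [327. 226.] [328. 190.] [299. 225.]
43 [0.507, -0.221] [[316.0, 228.0], [353.0, 230.0], [315.0, 270.0], [350.0, 271.0]] [332. 229.] [334. 193.] [304. 228.]
45 [0.506, -0.216] [[309.0, 225.0], [346.0, 225.0], [310.0, 267.0], [345.0, 267.0]] [327. 226.] [327. 190.] [299. 226.]
45 [0.507, -0.221] [[315.0, 229.0], [352.0, 229.0], [316.0, 271.0], [351.0, 271.0]] [332. 229.] [332. 193.] [304. 229.]
47 [0.506, -0.216] [[308.0, 226.0], [345.0, 224.0], [310.0, 268.0], [346.0, 266.0]] [327. 226.] [325. 190.] [299. 227.]
47 [0.507, -0.221] [[315.0, 230.0], [351.0, 228.0], [317.0, 271.0], [352.0, 270.0]] [332. 229.] [331. 193.] [304. 230.]
```

{"name": "move_arm", "arguments": {"plan": [2,-8,-20,0,0,-2,60,0,0,-40,0,0,0,60,0,0,-40,0,0,0,60,0,0,-18,0,0,0,60,0,0,-10,0,0,0,60,0,0,0,0,0,0,60,0,0,0,0,0,0,10,0,0,0,0,0,0,10,0,0,0,0,0,0,10,0,0,0,0,0,0,10,0,0,0,0,0,0,10], "newtons": 70}}

```text
time: 5.75
eef_pos: [0.51, -0.2232, 0.0783]
tcp_rot: [0.931, 0.365, 0.001, 0.001]
contact_force: [0.2, 1.4, 5.7]
opening: 0.27
finger_force: 69.4
```

{"name": "move_arm", "arguments": {"plan": [0,0,20,0,0,0,10,0,0,40,0,0,0,10,0,0,40,0,0,0,10,0,0,40,0,0,0,10,0,0,0,0,0,0,10,0,0,0,0,0,0,10]}}

```text
time: 6.35
eef_pos: [0.5088, -0.2227, 0.2168]
tcp_rot: [0.931, 0.365, 0.0, 0.001]
contact_force: [-0.3, 0.4, -2.1]
opening: 0.276
finger_force: 69.3
```

{"name": "move_arm", "arguments": {"plan": [3,25,0,0,0,-4,10,5,43,0,0,0,-6,10,5,43,0,0,0,-6,10,5,43,0,0,0,-6,10,5,43,0,0,0,-6,10,5,43,0,0,0,-6,10,5,43,0,0,0,-6,10,5,43,0,0,0,-6,10,5,43,0,0,0,-6,10,2,35,0,0,0,-7,10,0,4,0,0,0,-7,10,0,0,0,0,0,-7,10]}}

```text
time: 7.55
eef_pos: [0.5517, 0.1868, 0.2124]
tcp_rot: [0.965, -0.262, -0.003, 0.001]
contact_force: [-0.5, 0.1, -2.7]
opening: 0.273
finger_force: 69.3
```

{"name": "move_arm", "arguments": {"plan": [0,0,0,0,0,-7,10,0,0,0,0,0,-7,10,0,0,0,0,0,-6,10,0,0,0,0,0,0,10,0,0,0,0,0,0,10,0,0,0,0,0,0,10]}}

```text
time: 8.15
eef_pos: [0.5532, 0.1853, 0.215]
tcp_rot: [0.906, -0.424, -0.001, 0.001]
contact_force: [-0.1, -0.3, -0.9]
opening: 0.273
finger_force: 69.3
```

Run:
```python
from h import *
d=snap('wrist','w5');s=d['st'];print(s['time'],s['eef_pos'],R.from_quat(s['tcp_rot']).as_matrix().round(3).tolist(),s['qpos'],s['opening'],s['contact_force'])
z=load('w5'); e=s['eef_pos'];print(proj(z,[.606,.124,.122]),proj(z,[.6,.1233,.122]), proj(z,e+[0,0,-.060]))
```

```text
8.15 [0.5532065  0.18529437 0.21499054] [[0.641, -0.767, -0.002], [-0.767, -0.641, -0.0], [-0.001, 0.002, -1.0]] [1.49370259e-01 1.01492393e-01 1.82132154e+00 2.32606589e-05
 1.22100001e+00 2.59481767e+00] 0.27288811456140855 [-0.09500367 -0.27313609 -0.89719741]
[319.96509512 120.69958307] [328.07129207 125.9170394 ] [321.92382659 261.90540046]
```

View pics/w5.png

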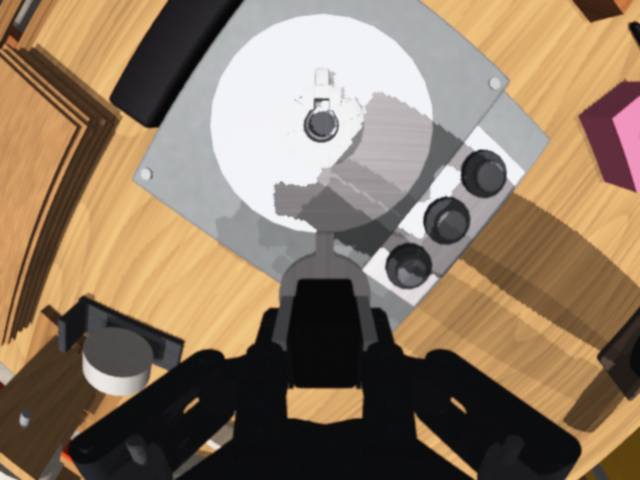

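The view shows the bore mouth at about (321,124), the slot at (321,104), the hub tab at (322,75) and the held spindle's tab at (324,242). The two are almost aligned in yaw. I'll measure them.

Run:
```python
from h import *
z=load('w5'); c=z['color'];g=c.max(2).astype(int)
m=np.zeros(g.shape,np.uint8);m[90:150,295:350]=(g<150)[90:150,295:350]
n,l,st,ce=cv2.connectedComponentsWithStats(m);k=1+np.argmax(st[1:,4]);print(st[k],ce[k])
for y in range(60,146,3): print(y,''.join('%4d'%v for v in g[y,298:348:2]))
# disc
w=((g>200)&(c.min(2)>190)).astype(np.uint8)
def disc(f,h,pts):
    pass
# spindle tab
for y in range(232,262,3): print(y,''.join('%4d'%v for v in g[y,300:350:2]))
```

```text
[304  98  35  44 883] [319.7599094  124.20724802]
60  247 247 247 247 247 247 247 247 247 247 247 247 247 247 247 247 247 247 247 247 247 247 247 247 247
63  247 247 247 247 247 247 247 247 247 247 247 247 247 247 247 247 247 247 247 247 247 247 247 247 247
66  247 247 247 247 247 247 247 247 247 246 245 245 245 246 247 247 247 247 247 247 247 247 247 247 247
69  247 247 247 247 247 247 247 247 242 227 226 228 229 232 230 221 242 245 246 247 247 247 247 247 247
72  247 247 247 247 247 247 247 247 237 226 235 236 237 238 235 198 198 201 223 244 247 247 247 247 247
75  247 247 247 247 247 247 247 247 230 221 237 239 240 239 236 198 183 195 221 244 247 247 247 247 247
78  247 247 247 247 247 247 247 246 230 226 239 240 241 239 236 199 172 194 232 246 247 247 247 247 247
81  247 247 247 247 247 247 247 246 230 229 241 241 241 240 236 193 154 177 230 246 247 247 247 247 247
84  247 247 247 247 247 247 247 245 231 221 235 227 223 238 236 204 190 194 229 246 247 247 247 247 247
87  247 247 245 242 242 242 241 239 241 243 243 242 242 242 242 240 237 231 232 240 240 238 230 233 247
90  247 24
[... 2330 characters left out ...]
36 114 105 104 107 106 102 100 102 107 128 139 130  96  67  62  62  62
244  138 139 140 139 138 139 139 135 113 105 105 105 105 102 101 103 108 135 146 147 144 129 100  71  74
247  138 139 140 140 139 139 138 134 113 105 103 106 106 102 102 103 111 153 164 165 165 163 163 155 162
250  138 139 139 139 139 139 139 127 109 105 104 106 106 103 102 103 107 138 163 165 166 166 165 165 165
253  140 139 138 135 127 118 102  91 101 106 104 106 107 103 101 102 103  93 109 134 146 156 162 165 161
256  134 120 101  88  86  87  92  97 104 105 104 106 105 102 100 103 104  96  93  89  88  91 106 131 137
259   88  88  93  99 100 102 102 104 106 105 104 105 105 102 101 103 103 103 104 103 104 100  95  88  87
```

Run:
```python
from h import *
z=load('w5'); c=z['color'];s=ctrl.get_state();e=np.array(s['eef_pos']);M=R.from_quat(s['tcp_rot']).as_matrix()
print('tool x yaw',np.degrees(np.arctan2(M[1,0],M[0,0])), 'y',np.degrees(np.arctan2(M[1,1],M[0,1])))
b=at(z,321,125,.122);q=at(z,321,98,.122);print(b,q,np.linalg.norm(q-b),np.degrees(np.arctan2(*(q-b)[1::-1])))
for u,v in((303,125),(339,125),(321,143)):print(np.linalg.norm(at(z,u,v,.122)-b))
g=c.min(2); w=cv2.medianBlur(((g>215)*255).astype(np.uint8),3)
# disc edge points on the unshaded left/top side
P=[]
for v in range(20,235,4):
    xs=np.where(w[v,200:330])[0]
    if len(xs)>20: P.append(at(z,200+xs[0],v,.078)[:2])
P=np.array(P);A=np.c_[2*P,np.ones(len(P))];sol=np.linalg.lstsq(A,(P**2).sum(1),rcond=None)[0];print('disc',sol[:2],np.sqrt(sol[2]+sol[:2]@sol[:2]),len(P))
hf=e[2]-.0603+.047
for u,v in((324.2,231),(324.2,240),(324.2,252)):
    p=at(z,u,v,hf)-e; print('spindle pt in tool',(M.T@p).round(4))
# flange edges at rows: columns
gg=c.max(2).astype(int)
for v in range(262,300,6): print(v,''.join('%4d'%x for x in gg[v,272:300:2]),'|',''.join('%4d'%x for x in gg[v,348:378:2]))
```

```text
tool x yaw -50.130855457456214 y -140.13079739455108
[0.6038 0.1257 0.122 ] [0.6147 0.1125 0.122 ] 0.017118703221914926 -50.45155109871269
0.011152129841424947
0.01121605991424801
0.011497825881443826
disc [0.60399764 0.12555558] 0.08423514683977923 52
spindle pt in tool [0.0338 0.0014 0.0133]
spindle pt in tool [0.0296 0.0014 0.0133]
spindle pt in tool [0.024  0.0014 0.0133]
262  148 141 140 138 139 139 139 141 141 139 133 104  90  94 |   99  93  90  99 121 135 137 136 127 128 189 233 241 242 242
268  148 140 137 137 138 139 138 131 105  93  97  98 103 105 |  101 102 103 103 101  93  96 145 224 240 242 242 242 242 240
274  154 155 151 151 149 135 106 100 103 102 100 100 102 104 |  100 102 103 102 102 101 102 102 111 168 221 236 239 240 240
280  227 202 164 146 141 108 106 105 102 102 101  99  96  60 |   20  45  91 102 102 103 104 105 103 105 137 153 154 168 208
286  224 227 230 226 154 106 105 104 103 102 100  96  64  16 |    9  10  46  94 102 103 104 104 104 103 107 142 152 151 149
292  232 233 234 204 117 103 105 105 102 103 101  89  36  11 |    8   8  23  75 101 103 103 104 104 103 102 117 137 144 149
298  236 237 235 195 100  68  64  65  64  63  51  18   8   7 |   12   7   7  13  39  62  63  64  64  65  82 110 134 136 136
```

Hub mouth: (0.604, 0.1256), yaw about −50.5°; the disc fit agrees. The tool is at −50.1°. Correcting for the small camera offset seen on the held spindle, the TCP target is (0.6046, 0.127).

{"name": "move_arm", "arguments": {"plan": [17,-20,0,0,0,0,10,17,-20,0,0,0,0,10,17,-18,0,0,0,0,10,0,0,-14,0,0,0,10,0,0,-14,0,0,0,10,0,0,0,0,0,0,10,0,0,0,0,0,0,10,0,0,0,0,0,0,10]}}

```text
time: 9.0
eef_pos: [0.6046, 0.1281, 0.1887]
tcp_rot: [0.906, -0.424, 0.0, -0.0]
contact_force: [0.9, -0.1, -2.1]
opening: 0.271
finger_force: 69.4
```

{"name": "move_arm", "arguments": {"plan": [0,-1,0,0,0,0,10,0,0,-4,0,0,0,10,0,0,-4,0,0,0,10,0,0,-4,0,0,0,10,0,0,-4,0,0,0,10,0,0,0,0,0,0,10,0,0,0,0,0,0,10]}}

```text
time: 9.7
eef_pos: [0.6047, 0.1264, 0.172]
tcp_rot: [0.906, -0.424, -0.0, 0.0]
contact_force: [-0.1, -0.1, -2.1]
opening: 0.272
finger_force: 69.4
```

The tip is 10 mm into the bore with no contact force. Continuing to bring the key into the slot.

{"name": "move_arm", "arguments": {"plan": [0,0,-3,0,0,0,10,0,0,-3,0,0,0,10,0,0,-3,0,0,0,10,0,0,-3,0,0,0,10,0,0,0,0,0,0,10,0,0,0,0,0,0,10]}}

```text
time: 10.3
eef_pos: [0.6047, 0.1265, 0.1602]
tcp_rot: [0.906, -0.424, -0.0, 0.0]
contact_force: [0.5, -0.2, -1.7]
opening: 0.274
finger_force: 69.4
```

The key is in the slot: 22 mm down with no resistance. Next, push down onto the ejector.

{"name": "move_arm", "arguments": {"plan": [0,0,-5,0,0,0,10,0,0,-5,0,0,0,10,0,0,-4,0,0,0,10,0,0,-3,0,0,0,10,0,0,-3,0,0,0,10,0,0,0,0,0,0,10,0,0,0,0,0,0,10], "newtons": 90}}

```text
time: 11.0
eef_pos: [0.6049, 0.1264, 0.1416]
tcp_rot: [0.906, -0.424, -0.0, 0.0]
contact_force: [-2.7, 0.4, 5.8]
opening: 0.268
finger_force: 91.5
```

{"name": "move_arm", "arguments": {"plan": [0,0,-2,0,0,0,10,0,0,-2,0,0,0,10,0,0,0,0,0,0,10,0,0,0,0,0,0,10]}}

```text
time: 11.4
eef_pos: [0.605, 0.1265, 0.1404]
tcp_rot: [0.906, -0.424, -0.0, 0.0]
contact_force: [-7.9, -0.7, 14.8]
opening: 0.269
finger_force: 92.9
```

{"name": "move_arm", "arguments": {"plan": [0,0,-2,0,0,0,10,0,0,0,0,0,0,10,0,0,0,0,0,0,10,0,0,0,0,0,0,10]}}

```text
time: 11.8
eef_pos: [0.605, 0.1265, 0.1403]
tcp_rot: [0.906, -0.424, -0.0, 0.001]
contact_force: [-11.3, -0.5, 22.1]
opening: 0.269
finger_force: 94.0
```

Run:
```python
from h import *
snap('scene','s9'); snap('wrist','w9'); a=load('s9')['color'][150:330,270:450];b=load('w9')['color'][150:420,180:460]
cv2.imwrite('pics/end.png',np.hstack([cv2.resize(a,(390,390),interpolation=cv2.INTER_CUBIC),cv2.resize(b,(404,390))])[:,:,::-1])
```

```text
(no output)
```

View pics/end.png

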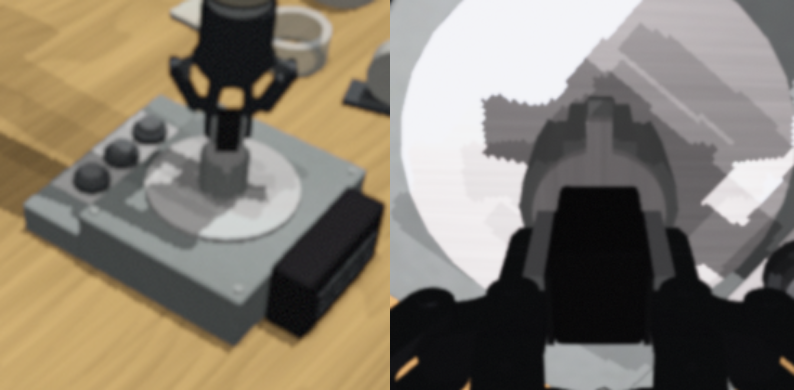

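The view shows the flange sitting on the collar with its tab over the hub's tab. All three buttons are up. The TCP stays at 140.3 mm, the predicted home height, while the force rises to 22 N. Handing in.

```bash
python3 -c "
from plant import order
print(order.sign_off())"
```

```text
the job is handed in; nothing more can be done
None
```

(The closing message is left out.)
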